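Refit the pouch sealer's timer knob and keep it pressed home

ROBOT

A 6-joint arm with a two-finger parallel gripper is mounted at the origin on the work surface. World frame = base frame: x ahead of the robot, y to its left, z up, the work surface at z = 0. Lengths are in m, angles in rad, forces in N, time in s.
With the tool pointing down it reaches from about 0.25 to 0.775 m from the base axis. Payload 4 kg.
Tool frame: the origin (TCP) lies between the finger pads; the fingertips stand 17 mm ahead of it and the grasp point (between the pads) lies 2 mm behind it; z points along the fingers, x is the direction in which the jaws open and shut, and the axes are right-handed (so a half turn about z gives the same grasp; the last joint's range is limited). The gripper opens to 85 mm and grips with 20 to 120 N. Pads are 22 mm wide; open, the fingers measure 114 mm over their backs; the gripper's body (76 mm by 85 mm) begins 54 mm behind the grasp point. The pads swing forward as they close: fully open they stand 13 mm farther back than shut.
Start: joints at [-1.205, 0.087, 1.371, -0, 1.684, -0.103], TCP at [0.248, -0.491, 0.248] pointing down, gripper open.
Joint ranges: [-3.1, 3.1], [-0.76, 2.03], [0.27, 2.55], [-1.08, 4.22], [0.17, 2.65], [-2.57, 2.57]. Speed limits (rad/s): [2.79, 2.79, 3.14, 3.14, 3.14, 3.14].

INTERFACE

Orientations are given as [roll, pitch, yaw] about the fixed x, y, z axes, in that order (R = Rz(yaw) Ry(pitch) Rx(roll)).
In Python, from workcell import robot, gripper_open, close_gripper, solver, sensors, vision, finish_job gives the robot as it stands. Calls block until the motion is done:
- robot.reach(position, orientation): joint-space move of the TCP to a pose.
- robot.move_linear(position, frame=None, velocity=0.15): straight line of the TCP; frame=None keeps the orientation; velocity is the mean speed in m/s.
- robot.set_joints(angles): joint-space move.
- gripper_open() and close_gripper(force=None): open the fingers fully, or close them until they stop; force is the grip in N (None keeps the last).
- robot.dwell(seconds).
- solver.inverse_kinematics(position, orientation): joint angles nearest the present ones, or None.
- sensors.observe(): the state.
- vision.camera(name): name is "scene" or "top" or "wrist"; returns a dict with "image" (480x640x3 uint8, red, green, blue), "fx", "fy", "cx", "cy" (pixels), "eye" and "orientation" of the camera in the world. Camera axes: x right, y up, looking along -z (the intrinsics and any distortion apply to the point x, -y, -z); pixel columns grow to the right and rows downward; lengths in m; the calibration is good to about 2 mm. A picture is of the moment at which its call begins. There is no depth.
A pose or a line that the arm cannot do raises robot.MotionError and nothing moves.
- finish_job(): hands the job in, once; it reports no verdict.
The state is a dict: "time": time; "joints": joint angles; "qd": joint speeds; "joint_efforts": joint torques, N m; "ee_pos": TCP position; "eef_rot": TCP orientation; "contact_force": force on the tool from outside, world axes, zero at the start; "wrist_torque": the same for the moment, N m; "width": finger opening in m.
Only numpy, scipy, OpenCV 4.12 (cv2) and the standard library are available. Lean on these libraries where they do the work, as an engineer would, in place of code of your own. Each camera call takes 0.05 s, during which the arm holds its last target. There are 200 camera calls.

TASK

The timer knob has come off the pouch sealer and is lying on the bench. Pick it up, turn it so the flat in its bore matches the flat on the bare D-shaft, push it onto the shaft and feel it seat all the way down, against the spring ring, flat on the dial plate. Finish still holding it there, keeping it pressed fully home so that I can tighten its grub screw; leave the cans and the hex key alone.

Things in the scene. Friction and masses are not known exactly. Their poses are not given: they have to be found in the camera images.
- knob: Loose black control knob of die-cast metal, about 140 g, lying on the bench bore down: a round skirt 56 mm in diameter and 17 mm high, on it a bar grip, 40 mm high in all. Origin: centre of the underside, on the bore's axis. z up; x along the bar towards its pointed end, which bears a white index line. A small grub screw is in the skirt's edge at +x.
- knob_bar (a point): Point on the knob's axis, in the middle of its bar grip, 30 mm above the underside (axes as the knob's). The bar is 14 mm wide (along y) with parallel sides from x = -22 to +16 mm, then tapers to a blunt point at x = +26.5 mm; it rises from 17 to 40 mm above the underside. Grip it across the 14 mm.
- knob_bore (a point): Mouth of the blind D-shaped bore in the knob's underside: the same point and axes as the knob's origin. 13 mm in diameter, 15 mm deep; its flat is 2.3 mm from the axis on the +x side, that is below the bar's pointed end.
- shaft_seat (a point): Bare upright steel timer shaft on the sealer: 12 mm in diameter with one flat 2 mm from the axis. Point: on its axis, level with the dial plate's top, where the knob's origin lies when fully home. z up, x square out of the flat; the knob goes on only with its own x along this x (play about 0.15 rad). It turns about z against 0.01 N m of friction (at least 1.8 rad either way).
- shaft_tip (a point): Centre of the timer shaft's top end, 13 mm above shaft_seat, with the same axes; its round edge is chamfered (0.8 mm), the flat is not. A knob that is turned wrongly stands on this end.
- spring_ring_top (a point): Centre of the upper face of the spring ring round the shaft's foot: dark steel, 31 mm outside and 17 mm inside diameter, standing 4 mm above the dial plate. It yields at 3 N, takes 7 N to push flush, and lifts the knob 4 mm again if that is not kept pressed. The round white dial plate under it, 72 mm in diameter, is the hard stop.
- sealer: Grey bench-top foil pouch sealer, fixed. Origin: centre of its footprint on the bench; x from its jaws (robot's side) to the rear. 200 mm deep, 370 mm wide (y). Top deck 85 mm high from x = -45 to +100 mm; jaw bar and side arms reach 115 mm. Dial plates, 3 mm thick: bare timer shaft at x 30, y -80 mm; second control at x 30, y 35 mm, its like knob fitted (leave it).
- tall_can: Bystander: food can with paper band, 66 mm in diameter, 80 mm high, standing on the bench. Origin: centre of its underside.
- flat_can: Bystander: low bare food can, 84 mm in diameter, 40 mm high, standing on the bench. Origin: centre of its underside.
- hex_key: Bystander: L-shaped steel hex key lying on the bench, long leg 80 mm along its x, short leg 28 mm, 5 mm thick. Origin: middle of the long leg, underside.
Not all that is in view belongs to the job. Leave any turquoise look-alike of the knob alone.

How it is judged:
On the way, in this order (a step that is already met when the one before it is completed fails the run):
1. the knob is picked up, clear of the bench (height (world z) of knob above 0.05 m and contact force between the fingers and knob above 1 N), for 0.1 s.
2. the knob is on the shaft, flats matched, resting on the spring ring or lower (z of knob in the frame of shaft_seat below 0.006 m and horizontal distance between knob and shaft_seat below 0.0025 m and angle between the x axis of knob and the x axis of shaft_seat, either way round below 0.25 rad), for 0.05 s.
At the end, for the whole second after the job is handed in: Knob on the D-shaft, flats matched (axes within 2.5 mm, 0.25 rad; upright within 0.07 rad), underside within 1.5 mm of the dial plate, spring ring pushed down (over 4 N between knob and sealer), the fingers still on the knob (over 3 N) keeping it pressed (z of knob in the frame of shaft_seat between -0.003 and 0.0015 m and horizontal distance between knob and shaft_seat below 0.0025 m and angle between the x axis of knob and the x axis of shaft_seat, either way round below 0.25 rad and angle between knob's own z axis and vertical below 0.07 rad and contact force between knob and sealer above 4 N and contact force between the fingers and knob above 3 N); the arm keeps its last pose, push and grip.
It fails at once if a can or the hex key is knocked or moved more than 20 mm (distance of any of tall_can, flat_can, hex_key from where it was at the start of the episode above 0.02 m).
It also fails if it takes over 38 s, if anything falls off the work surface, if the arm or the gripper's body presses on something with over 40 N, if the wrist force passes 120 N, or if a joint passes its speed limit or range.

## Working session

There is one attempt and no reset: what is moved stays moved. The work goes in short steps, each a Python script; the robot and the scene stay as the last script left them, time stands still between calls to the robot, and variables do not carry over. Pictures are saved under pics/ and viewed, about 8 in all and at most 12, crops included, and the job is handed in when it is done.

```bash
ls; mkdir -p pics
python3 - <<'E'
from workcell import robot, sensors, vision
import cv2,json
for n in ("top","scene"):
    c=vision.camera(n); cv2.imwrite(f"pics/{n}0.png",c["image"][:,:,::-1])
    print(n,{k:v for k,v in c.items() if k!="image"})
s=sensors.observe(); print(s)
E
```

```text
pics
top {'fx': 554.5770119900727, 'fy': 554.5770119900727, 'cx': 322.34303562776495, 'cy': 235.49088130989975, 'eye': array([ 0.34801339, -0.0295652 ,  1.25287303]), 'orientation': array([ 0.14868831, -0.01727617, -1.59778123])}
scene {'fx': 435.7878283919023, 'fy': 435.7878283919023, 'cx': 322.4058729094246, 'cy': 233.98392900888325, 'eye': array([ 1.08548049, -0.29170257,  0.62734257]), 'orientation': array([ 8.66981728e-01, -5.26679204e-04,  1.13702540e+00])}
{'time': 0.1, 'joints': array([-1.20509309e+00,  8.79071004e-02,  1.37213671e+00,  1.08511194e-05,
        1.68359509e+00, -1.03119749e-01]), 'qd': array([ 1.43013055e-03, -3.08987512e-03, -1.90884435e-03, -1.49895225e-03,
       -1.86217522e-03,  3.83314121e-05]), 'joint_efforts': array([ 1.95253357e-03, -3.53015077e+01, -3.14218032e+01, -3.09069637e-04,
        7.91850005e-03,  1.11530633e-05]), 'ee_pos': array([ 0.24834833, -0.49026668,  0.24722488]), 'eef_rot': array([-3.14137129e+00,  2.03427276e-03, -1.10197191e+00]), 'contact_force': array([-0.13556957, -0.52061977,  0.39523763]), 'wrist_torque': array([0.02557961, 0.04866684, 0.00377822]), 'width': 0.08559458093781068}
```

View pics/top0.png

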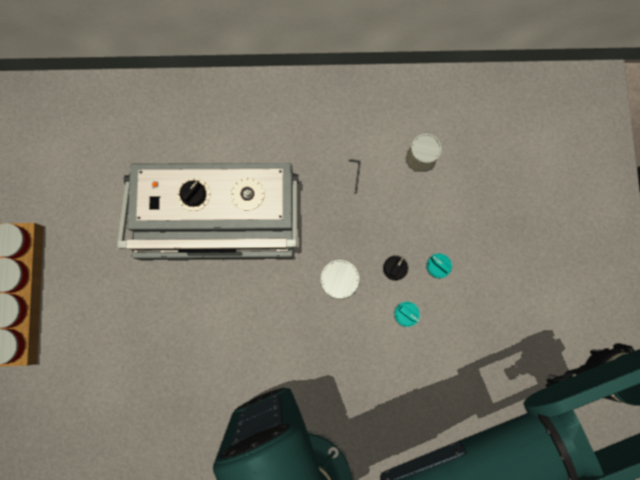

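View pics/scene0.png

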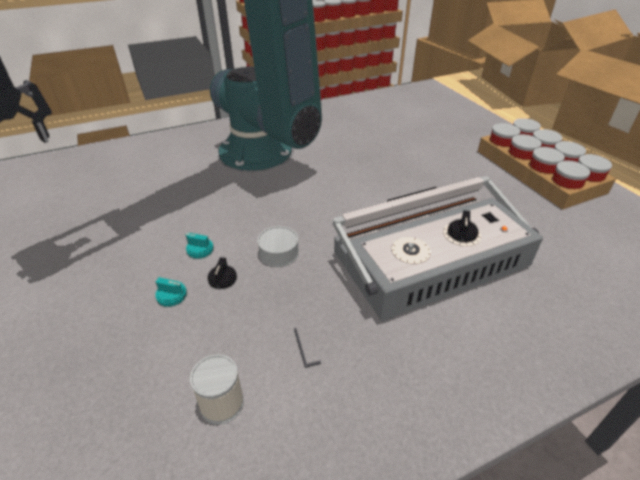

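The top view shows the loose black knob at (396,268) with its white line towards about (402,258). The bare shaft is at (248,194) and the fitted knob at (193,194). The turquoise look-alikes are at (439,266) and (407,314), the flat can at (340,279) and the hex key at (357,176). The scene view agrees.

```bash
cat > h.py <<'E'
from workcell import robot, gripper_open, close_gripper, solver, sensors, vision, finish_job
import numpy as np, cv2
from scipy.spatial.transform import Rotation as Ro
def p2w(c,u,v,z):
    "pixel -> world point on the plane at height z"
    d=Ro.from_euler('xyz',c["orientation"]).apply([(u-c["cx"])/c["fx"],-(v-c["cy"])/c["fy"],-1])
    e=np.array(c["eye"]); return e+d*(z-e[2])/d[2]
def w2p(c,p):
    q=Ro.from_euler('xyz',c["orientation"]).inv().apply(np.array(p)-c["eye"])
    return np.array([c["cx"]+c["fx"]*q[0]/-q[2], c["cy"]-c["fy"]*q[1]/-q[2]])
def snap(n,f):
    c=vision.camera(n); cv2.imwrite(f"pics/{f}.png",c["image"][:,:,::-1]); return c
def show(): 
    s=sensors.observe(); print({k:np.round(s[k],4) for k in("time","ee_pos","eef_rot","contact_force","wrist_torque","width")})
E
python3 - <<'E'
from h import *
c=vision.camera("top")
for n,u,v,z in [("knob",396,268,.017),("tip",402,258,.04),("shaft",248,194,.101),("fitted",193,194,.11),("flatcan",340,279,.04),("turq",439,266,.03),("turq2",407,314,.03),("hex",357,176,0),("tall",426,149,.08),("deckNL",136,168,.085),("deckNR",291,165,.085),("deckFR",293,229,.085)]:
    print(n,p2w(c,u,v,z).round(4))
w=vision.camera("wrist"); print({k:v for k,v in w.items() if k!="image"}); R=Ro.from_euler('xyz',sensors.observe()["eef_rot"])
print(R.inv().apply(w["eye"]-sensors.observe()["ee_pos"]), (R.inv()*Ro.from_euler('xyz',w["orientation"])).as_matrix().round(3))
E
```

```text
knob [ 0.4549 -0.2188  0.017 ]
tip [ 0.4747 -0.2296  0.04  ]
shaft [0.6127 0.101  0.101 ]
fitted [0.6133 0.2152 0.11  ]
flatcan [ 0.432  -0.0914  0.04  ]
turq [ 0.4558 -0.3127  0.03  ]
turq2 [ 0.3523 -0.2363  0.03  ]
hex [ 0.6729 -0.1406  0.    ]
tall [ 0.7097 -0.2875  0.08  ]
deckNL [0.6793 0.3433 0.085 ]
deckNR [0.6786 0.0093 0.085 ]
deckFR [0.5379 0.0077 0.085 ]
{'fx': 348.4258763010233, 'fy': 348.4258763010233, 'cx': 317.14392160046333, 'cy': 241.1176130259226, 'eye': array([ 0.31259292, -0.45853645,  0.3732369 ]), 'orientation': array([-0.28803103,  0.00272935, -1.10145895])}
[ 0.00040408 -0.07168285 -0.12564201] [[ 1.    -0.001  0.001]
 [-0.001 -0.959 -0.284]
 [ 0.001  0.284 -0.959]]
```

Run:
```python
from h import *
robot.reach([.613,.101,.225],[np.pi,0,0.16]); robot.dwell(.2)
c=snap("wrist","w1"); print(c["eye"],c["orientation"]); show(); print(w2p(c,[.613,.101,.101]))
a=c["image"][:,:,::-1]; u,v=w2p(c,[.613,.101,.101]).astype(int)
cv2.imwrite("pics/w1c.png",cv2.resize(a[max(v-65,0):v+65,max(u-75,0):u+75],None,fx=5,fy=5,interpolation=3)[:600,:800]); print(max(u-75,0),max(v-65,0))
import pickle; pickle.dump(c,open("w1.pkl","wb"))
```

```text
[0.60139159 0.17092608 0.35089535] [-0.28713568  0.0005356   0.15933069]
{'time': np.float64(2.9167), 'ee_pos': array([0.6131, 0.1004, 0.225 ]), 'eef_rot': array([ 3.1415e+00, -1.0000e-04,  1.5900e-01]), 'contact_force': array([0.3229, 0.5515, 0.2018]), 'wrist_torque': array([0.0007, 0.0662, 0.0206]), 'width': np.float64(0.0856)}
[317.81588889 237.37264651]
242 172
```

View pics/w1c.png

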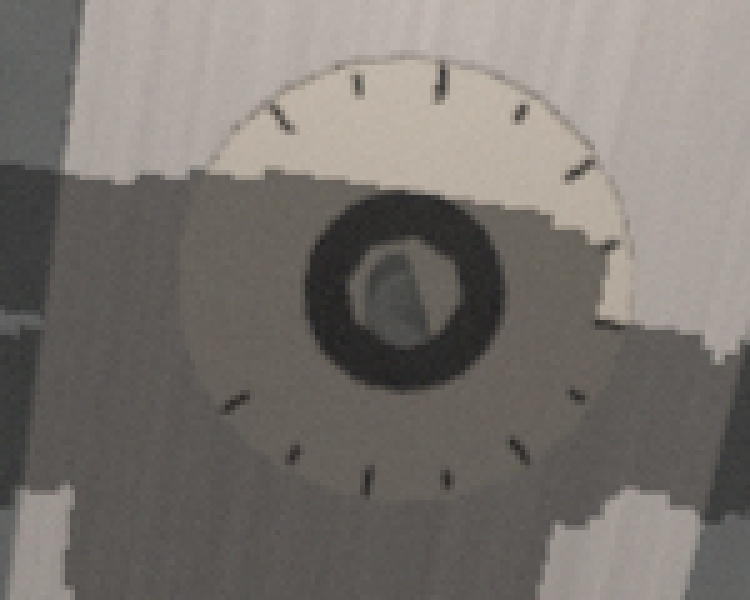

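The crop shows the D-shaft inside the dark ring. Its flat runs from about (407,255) to (432,333) and faces right and slightly up in the image, so its yaw is about 0.46. Next is the same close-up of the knob.

Run:
```python
from h import *; import pickle
robot.reach([.455,-.219,.155],[np.pi,0,-2.07]); robot.dwell(.2)
c=snap("wrist","w2"); show(); pickle.dump(c,open("w2.pkl","wb"))
u,v=w2p(c,[.455,-.219,.02]).astype(int); a=c["image"][:,:,::-1]; x0,y0=u-65,v-60
k=cv2.resize(a[y0:y0+120,x0:x0+130],None,fx=5,fy=5,interpolation=3); print("knob crop",x0,y0)
b=pickle.load(open("w1.pkl","rb"))["image"][:,:,::-1]
g=cv2.resize(b[210:250,303:343],None,fx=14,fy=14,interpolation=2); g=cv2.convertScaleAbs(g,alpha=1.8,beta=-40)
cv2.imwrite("pics/k2.png",k); cv2.imwrite("pics/s2.png",g)
```

```text
{'time': np.float64(4.5917), 'ee_pos': array([ 0.4555, -0.2186,  0.1551]), 'eef_rot': array([-3.1413,  0.    , -2.0687]), 'contact_force': array([ 0.4606, -0.4691,  0.5981]), 'wrist_torque': array([ 0.0068,  0.0132, -0.0135]), 'width': np.float64(0.085)}
knob crop 252 174
```

View pics/k2.png

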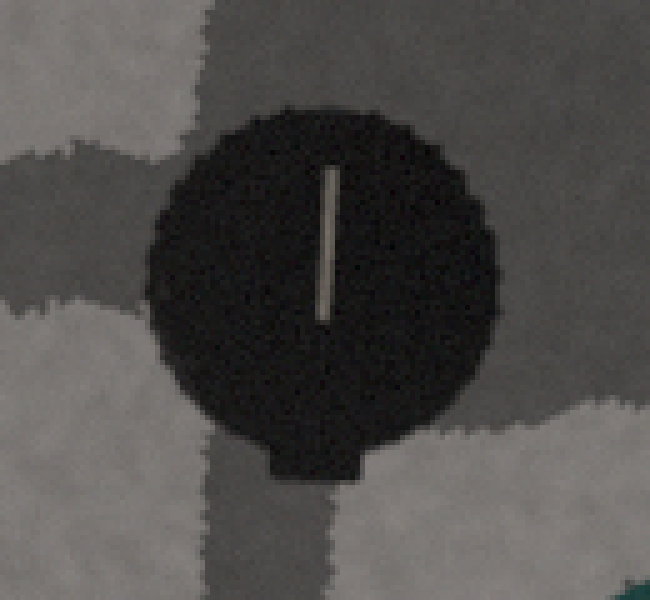

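View pics/s2.png

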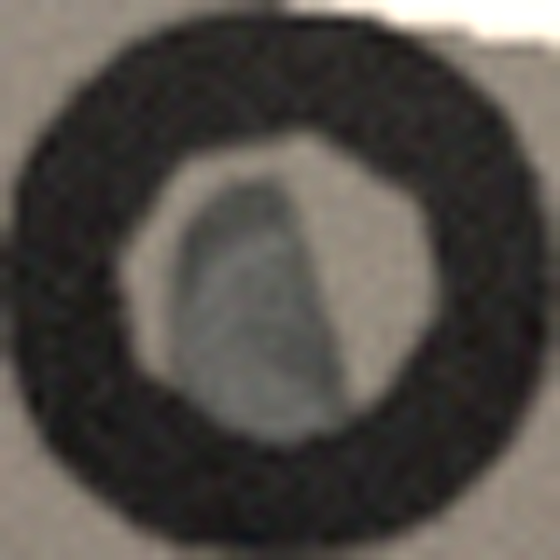

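The knob crop shows the black skirt centred at about (323,275). The index line runs from (323,322) to (333,168), pointing up in the image, and the bar tail is at the bottom. The shaft crop shows the flat silhouette from (285,180) to (345,405), with some side wall visible. I'll fit projected models to both.

```bash
cat > fit.py <<'E'
from h import *
from scipy.optimize import minimize
def fit(c,mask,parts,p0,S=4,org=(0,0)):
    """parts: convex point clouds in the body frame (z world height rel. p0 z). fit x,y,yaw by mask overlap (mask at S x, crop origin org)"""
    def render(p):
        m=np.zeros(mask.shape,np.uint8); R=Ro.from_euler('z',p[2]*10)
        for P in parts:
            q=np.array([w2p(c,R.apply(a)+[p[0],p[1],p0[2]]) for a in P])
            q=(q-org+.5)*S-.5
            cv2.fillConvexPoly(m,cv2.convexHull(np.round(q*16).astype(np.int32)),1,shift=4)
        return m
    f=lambda p:-(render(p)&mask).sum()/(render(p)|mask).sum()
    best=min((minimize(f,[p0[0]+0.,p0[1],(p0[3]+d)/10],method="Nelder-Mead",options=dict(initial_simplex=np.array([[p0[0],p0[1],(p0[3]+d)/10],[p0[0]+.003,p0[1],(p0[3]+d)/10],[p0[0],p0[1]+.003,(p0[3]+d)/10],[p0[0],p0[1],(p0[3]+d)/10+.02]]),xatol=2e-5,fatol=1e-5)) for d in(-.15,0,.15)),key=lambda r:r.fun)
    return best.x*[1,1,10],-best.fun,f
def D(z,r=.006,d=.002):
    t=np.linspace(0,2*np.pi,73); return np.c_[np.minimum(r*np.cos(t),d),r*np.sin(t),0*t+z]
def circ(z,r):
    t=np.linspace(0,2*np.pi,73); return np.c_[r*np.cos(t),r*np.sin(t),0*t+z]
SHAFT=[np.r_[D(0),D(.013)]]
b=np.array([[-.022,-.007],[-.022,.007],[.016,.007],[.016,-.007],[.0265,.0015],[.0265,-.0015]])
KNOB=[np.r_[circ(0,.028),circ(.017,.028)],np.vstack([np.c_[b,0*b[:,0]+z] for z in(.017,.04)])]
def crop(c,x0,y0,x1,y1,S=4): return cv2.resize(c["image"][y0:y1,x0:x1],None,fx=S,fy=S,interpolation=cv2.INTER_CUBIC).astype(int)
def knobfit(c,box,z,p0,th=42):
    m=(crop(c,*box).max(2)<th).astype(np.uint8)
    n,l,s,_=cv2.connectedComponentsWithStats(m); m=(l==1+s[1:,4].argmax()).astype(np.uint8)
    return fit(c,m,KNOB,(p0[0],p0[1],z,p0[2]),org=box[:2]),m
def shaftfit(c,box,p0,S=8):
    a=cv2.GaussianBlur(crop(c,*box,S=S).astype(np.float32),(0,0),4); m=((a[:,:,2]-a[:,:,0]>-2)&(a.max(2)>60)).astype(np.uint8)
    n,l,s,_=cv2.connectedComponentsWithStats(m); m=(l==1+s[1:,4].argmax()).astype(np.uint8)
    return fit(c,m,SHAFT,(p0[0],p0[1],.088,p0[2]),S=S,org=box[:2]),m
E
python3 - <<'E'
from fit import *; import pickle
w1,w2=(pickle.load(open(f"w{i}.pkl","rb")) for i in(1,2))
for th in(36,42,48):
    (p,s,_),m=knobfit(w2,(262,180,372,280),0,(.455,-.219,-.5),th); print("knob",p.round(4),round(s,4),m.sum())
o=lambda u,v:p2w(w2,252+(u+.5)/5-.5,174+(v+.5)/5-.5,.04)
a,bb=o(323,322),o(333,168); print("line",a.round(4),bb.round(4),np.arctan2(*(bb-a)[[1,0]]))
(p,s,f),m=shaftfit(w1,(308,215,336,245),(.613,.101,.46)); print("shaft",p.round(4),round(s,4),m.sum())
for y in np.arange(.2,.85,.1): print(round(y,2),min(-minimize(lambda q:f([q[0],q[1],y/10]),p[:2],method="Nelder-Mead",options=dict(initial_simplex=p[:2]+np.array([[0,0],[.001,0],[0,.001]]))).fun for _ in[0]))
a=crop(w1,308,215,336,245,8).astype(np.uint8)
E
```

```text
knob [ 0.4792 -0.2059 -0.8344] -193179852065237.47 59503
knob [ 0.4793 -0.2055 -0.9111] -192045558474499.0 60657
knob [ 0.4792 -0.2055 -0.8864] -191090642402775.44 61494
line [ 0.4582 -0.2199  0.04  ] [ 0.4773 -0.2319  0.04  ] -0.5602140935017477
shaft [0.6121 0.115  2.5071] -0.0 376
0.2 -0.0
0.3 -0.0
0.4 -0.0
0.5 -0.0
0.6 -0.0
0.7 -0.0
0.8 -0.0fit.py:12: RuntimeWarning: overflow encountered in scalar negative
  f=lambda p:-(render(p)&mask).sum()/(render(p)|mask).sum()
```

```bash
sed -i 's/f=lambda p:-(render(p)&mask).sum()/f=lambda p:-float((render(p)\&mask).sum())/' fit.py
python3 - <<'E'
from fit import *; import pickle
w1,w2=(pickle.load(open(f"w{i}.pkl","rb")) for i in(1,2))
for th in(36,42,48):
    (p,s,_),m=knobfit(w2,(262,180,372,280),0,(.455,-.219,-.5),th); print("knob",p.round(4),round(s,4),m.sum())
for v in (224,230,236): print([tuple(map(int,w1["image"][v,u])) for u in range(312,334,3)])
E
```

```text
knob [ 0.4563 -0.2186 -0.5462] 0.8977 59503
knob [ 0.4563 -0.2187 -0.5465] 0.9142 60657
knob [ 0.4562 -0.2186 -0.5379] 0.9247 61494
[(45, 45, 44), (102, 98, 91), (72, 71, 68), (68, 69, 66), (98, 93, 84), (102, 97, 93), (107, 100, 93), (51, 49, 46)]
[(97, 89, 84), (77, 77, 71), (82, 82, 80), (77, 78, 75), (72, 73, 70), (102, 97, 90), (103, 98, 92), (94, 90, 84)]
[(51, 45, 47), (78, 74, 70), (80, 79, 76), (80, 79, 76), (68, 68, 65), (78, 77, 72), (95, 89, 84), (42, 42, 42)]
```

```bash
sed -i 's/m=((a\[:,:,2\]-a\[:,:,0\]>-2)&(a.max(2)>60)).astype(np.uint8)/m=cv2.morphologyEx(((a[:,:,0]<89)\&(a[:,:,0]>61)).astype(np.uint8),cv2.MORPH_OPEN,cv2.getStructuringElement(2,(19,19)))/' fit.py
python3 - <<'E'
from fit import *; import pickle
w1=pickle.load(open("w1.pkl","rb"))
(p,s,f),m=shaftfit(w1,(306,213,338,247),(.613,.101,.46)); print("shaft",p.round(4),round(s,4),m.sum())
for y in np.arange(.2,.85,.1): print(round(y,2),round(-minimize(lambda q:f([q[0],q[1],y/10]),p[:2],method="Nelder-Mead",options=dict(initial_simplex=p[:2]+np.array([[0,0],[.001,0],[0,.001]]))).fun,4))
T=[np.pi,0,-.55-np.pi/2]
robot.reach([.4563,-.2186,.075],T); robot.move_linear([.4563,-.2186,.0365],T,velocity=.06); show()
close_gripper(80); show()
robot.move_linear([.4563,-.2186,.16],None,velocity=.12); robot.dwell(.2); show()
c=snap("wrist","w3"); pickle.dump(c,open("w3.pkl","wb"))
s=sensors.observe(); pickle.dump(s,open("s3.pkl","wb"))
a=c["image"][:,:,::-1]; u,v=w2p(c,s["ee_pos"]).astype(int); print(u,v,a.shape)
cv2.imwrite("pics/g3.png",cv2.resize(a[v-80:v+80,u-100:u+100],None,fx=4,fy=4,interpolation=3)[:600])
E
```

```text
shaft [0.616  0.1047 0.4884] 0.9467 12111
0.2 0.8454
0.3 0.8796
0.4 0.9199
0.5 0.9461
0.6 0.9214
0.7 0.8889
0.8 0.8617
{'time': np.float64(5.8), 'ee_pos': array([ 0.4564, -0.2187,  0.0365]), 'eef_rot': array([-3.1415, -0.    , -2.1208]), 'contact_force': array([0.188 , 0.0636, 0.4387]), 'wrist_torque': array([ 0.0154, -0.0263, -0.0408]), 'width': np.float64(0.0853)}
{'time': np.float64(6.4583), 'ee_pos': array([ 0.4566, -0.2187,  0.0369]), 'eef_rot': array([-3.1407,  0.    , -2.1208]), 'contact_force': array([-0.7111,  0.326 ,  1.1824]), 'wrist_torque': array([ 0.0146,  0.007 , -0.0011]), 'width': np.float64(0.0121)}
{'time': np.float64(7.8417), 'ee_pos': array([ 0.4559, -0.2184,  0.1591]), 'eef_rot': array([ 3.1399,  0.    , -2.1208]), 'contact_force': array([-0.7791,  0.0178, -1.9399]), 'wrist_torque': array([ 0.0477, -0.0304, -0.0106]), 'width': np.float64(0.0123)}
315 323 (480, 640, 3)
```

View pics/g3.png

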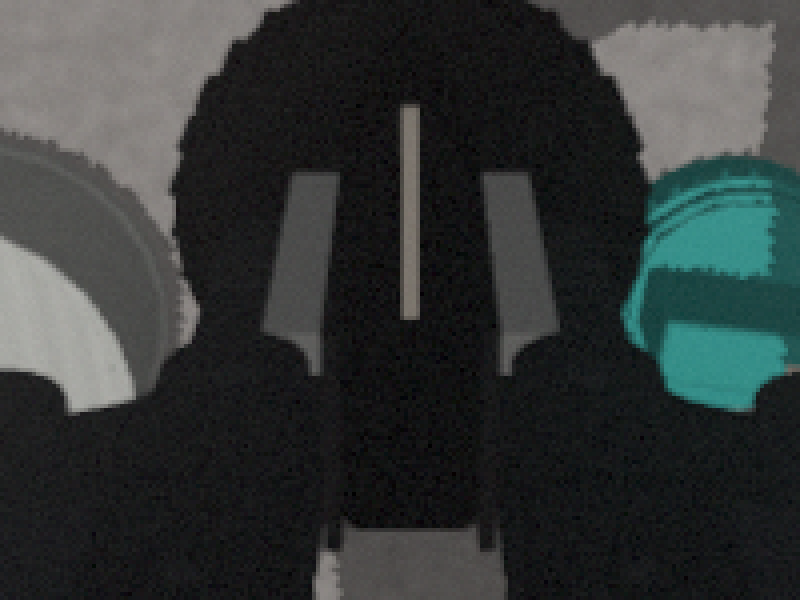

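The knob is held: grey pads grip each side of the bar, and the index line is vertical at crop x=410, from y=104 to 320. Next I'll check the camera's tool-x bias from that line, then view the shaft at the place yaw.

Run:
```python
from fit import *; import pickle
w3=pickle.load(open("w3.pkl","rb")); s=pickle.load(open("s3.pkl","rb"))
def intool(c,s,u,v,dz): # point at height TCP z+dz, in tool frame
    return Ro.from_euler('xyz',s["eef_rot"]).inv().apply(p2w(c,u,v,s["ee_pos"][2]+dz)-s["ee_pos"])
g=lambda u,v:((u+.5)/4-.5+215,(v+.5)/4-.5+243)
for n,u,v,dz in [("tip",410,104,.0035),("base",410,320,.0035),("tail",410,527,.0035),("skL",172,205,-.0195),("skR",641,205,-.0195)]:
    print(n,intool(w3,s,*g(u,v),dz).round(4))
robot.reach([.594,.093,.243],[np.pi,0,.4884-np.pi/2]); robot.dwell(.3)
c=snap("wrist","w4"); s=sensors.observe(); pickle.dump((c,s),open("w4.pkl","wb")); show()
u,v=w2p(c,[.616,.1047,.101]).astype(int); print(u,v)
a=c["image"][:,:,::-1]; x0,y0=u-50,max(v-40,0)
cv2.imwrite("pics/s4.png",cv2.resize(a[y0:y0+80,x0:x0+100],None,fx=7,fy=7,interpolation=3)); print(x0,y0)
try:
    (p,sc,f),m=shaftfit(c,(u-16,v-22,u+16,v+14),(.616,.1047,.4884)); print("shaft",p.round(4),round(sc,4),m.sum())
except Exception as e: print(e)
```

```text
tip [ 0.0007 -0.0252 -0.0035]
base [ 0.0007 -0.0025 -0.0035]
tail [ 0.0007  0.0215 -0.0035]
skL [-0.0264 -0.004   0.0195]
skR [ 0.027  -0.004   0.0195]
{'time': np.float64(9.5583), 'ee_pos': array([0.594 , 0.0922, 0.2429]), 'eef_rot': array([ 3.1414,  0.    , -1.0837]), 'contact_force': array([-0.2048, -0.5532, -1.4301]), 'wrist_torque': array([0.0013, 0.0349, 0.0003]), 'width': np.float64(0.012)}
315 200
265 160
shaft [ 0.6131  0.114  -1.2062] 0.3588 18692
```

View pics/s4.png

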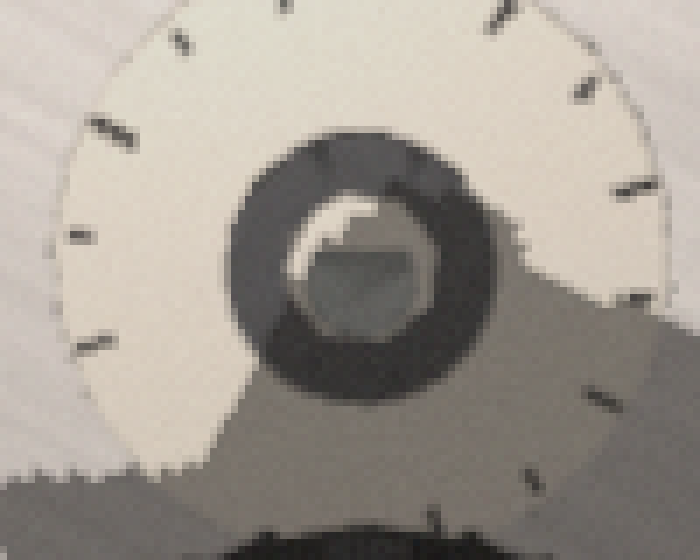

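The flat in this view faces straight up the image, with its edge horizontal at about y=262, so the yaw is matched. The tip spans x 303–418 with its bottom at y=340. The ring spans x 226–495 and its far rim is at y=403.

Run:
```python
from fit import *; import pickle
c,s=pickle.load(open("w4.pkl","rb")); R=Ro.from_euler('xyz',s["eef_rot"])
def it(u,v,z): return R.inv().apply(p2w(c,(u+.5)/7-.5+265,(v+.5)/7-.5+160,z)-s["ee_pos"])
L,Rr,B=it(303,300,.101),it(418,300,.101),it(360.5,340,.101)
print("tip x",L[0].round(4),Rr[0].round(4),"ctr",((L+Rr)/2)[0].round(4)," y from bottom",(B[1]-.006).round(4))
L,Rr,B=it(226,265,.092),it(495,265,.092),it(360,403,.092)
print("ring x",L[0].round(4),Rr[0].round(4),((L+Rr)/2)[0].round(4),"y",(B[1]-.0155).round(4))
L,Rr=it(58,255,.088),it(665,255,.088); print("dial",L.round(4),Rr.round(4),((L+Rr)/2)[0].round(4))
f=[it(312,262,.101),it(412,262,.101)]; print("flat top edge y",f[0][1].round(4), "base", it(360,248,.088)[1].round(4))
g=lambda P:(R.apply(P)+s["ee_pos"]).round(4)
print("world", g([0.0001,-.025,.14]))
# model fit with neutral-colour mask
a=c["image"][190:212,305:330].astype(int); print((a[:,:,0]).tolist()[::2])
```

```text
tip x -0.0068 0.0059 ctr -0.0005  y from bottom -0.025
ring x -0.0159 0.0148 -0.0005 y -0.0253
dial [-0.0355 -0.0264  0.1549] [ 0.0347 -0.0264  0.1549] -0.0004
flat top edge y -0.0277 base -0.0272
world [0.6161 0.1038 0.1029]
[[87, 85, 83, 86, 134, 195, 222, 220, 221, 211, 194, 189, 192, 170, 125, 123, 122, 119, 95, 67, 59, 58, 57, 57, 59], [89, 89, 101, 161, 219, 220, 219, 221, 211, 172, 124, 125, 121, 124, 123, 125, 123, 123, 122, 118, 92, 55, 62, 56, 58], [90, 108, 168, 219, 219, 193, 124, 155, 171, 127, 121, 125, 125, 123, 123, 125, 123, 122, 123, 124, 120, 99, 64, 58, 55], [88, 155, 220, 208, 159, 81, 83, 79, 82, 82, 84, 85, 81, 78, 81, 83, 83, 80, 98, 120, 122, 116, 93, 51, 56], [121, 184, 218, 185, 99, 95, 91, 91, 89, 87, 91, 88, 86, 85, 83, 79, 83, 81, 89, 108, 120, 111, 74, 56, 61], [98, 115, 124, 114, 95, 98, 95, 97, 91, 94, 89, 87, 86, 85, 90, 92, 94, 101, 98, 107, 122, 106, 65, 57, 60], [81, 86, 116, 116, 94, 94, 95, 92, 95, 94, 90, 90, 95, 96, 98, 99, 97, 96, 97, 111, 123, 106, 55, 57, 57], [73, 57, 67, 91, 104, 88, 91, 94, 98, 94, 97, 98, 96, 98, 98, 96, 92, 90, 105, 107, 95, 59, 53, 55, 56], [56, 59, 57, 57, 74, 97, 104, 96, 91, 90, 94, 97, 95, 94, 96, 94, 98, 94, 68, 56, 57, 53, 55, 54, 55], [58, 57, 54, 53, 56, 60, 64, 68, 74, 72, 75, 71, 79, 89, 94, 79, 54, 54, 52, 55, 55, 51, 56, 57, 53], [55, 58, 56, 54, 52, 57, 52, 53, 53, 55, 54, 52, 59, 53, 52, 55, 52, 53, 52, 53, 52, 53, 59, 53, 51]]
```

```bash
cat > ins.py <<'E'
from fit import *; import pickle
c,s=pickle.load(open("w4.pkl","rb")); R=Ro.from_euler('xyz',s["eef_rot"])
t=R.apply([-.0010,-.0249,0])+s["ee_pos"]; O=[np.pi,0,.4884-np.pi/2]
def F(): 
    robot.dwell(.1); q=sensors.observe(); return q
def step(x,y,z,o=O,v=.03):
    robot.move_linear([x,y,z],o,velocity=v); q=F()
    print(round(z,4),q["time"].round(2),(q["ee_pos"]).round(4),q["eef_rot"][2].round(3),q["contact_force"].round(1),q["wrist_torque"].round(2)); return q
E
python3 - <<'E'
from ins import *
print(t)
step(t[0],t[1],.150,v=.1); F0=step(t[0],t[1],.141)["contact_force"]
for z in np.arange(.139,.1315,-.0015):
    q=step(t[0],t[1],z)
    if q["contact_force"][2]-F0[2]>6: break
E
```

```text
[0.61551415 0.10475946 0.24292342]Traceback (most recent call last):
  File "<stdin>", line 3, in <module>
  File "ins.py", line 8, in step
    print(round(z,4),q["time"].round(2),(q["ee_pos"]).round(4),q["eef_rot"][2].round(3),q["contact_force"].round(1),q["wrist_torque"].round(2)); return q
                     ^^^^^^^^^^^^^^^
AttributeError: 'float' object has no attribute 'round'
```

```bash
sed -i 's/q\["time"\].round(2)/round(float(q["time"]),2)/' ins.py
python3 - <<'E'
from ins import *
F0=step(t[0],t[1],.141)["contact_force"]
for z in np.arange(.139,.1315,-.0015):
    q=step(t[0],t[1],z)
    if q["contact_force"][2]-F0[2]>6: break
E
```

```text
0.141 11.32 [0.6155 0.1048 0.141 ] -1.082 [ 0.4 -0.  -1.6] [ 0.01 -0.04  0.01]
0.139 11.67 [0.6155 0.1048 0.139 ] -1.082 [-0.3 -0.1 -1. ] [ 0.04 -0.02  0.01]
0.1375 12.02 [0.6158 0.1048 0.138 ] -1.082 [ 0.2 -0.5  0.3] [ 0.03 -0.05 -0.03]
0.136 12.37 [0.6164 0.1049 0.1377] -1.082 [-0.2  0.2  5.9] [ 0.06 -0.05  0.02]
```

Run:
```python
from ins import *
bx,by=t[0]-.0009,t[1]
pts=[(0,0)]+[(r*np.cos(a),r*np.sin(a)) for r,n in((.0007,6),(.0014,10)) for a in np.arange(n)*2*np.pi/n]
for dx,dy in pts:
    robot.move_linear([bx+dx,by+dy,.136],O,velocity=.015); robot.dwell(.04); q=sensors.observe()
    print(np.round([dx*1e3,dy*1e3],1),round(float(q["time"]),2),q["ee_pos"].round(4),q["contact_force"].round(1),q["wrist_torque"].round(2))
    if q["ee_pos"][2]<.1365: print("IN"); break
```

```text
[0. 0.] 12.66 [0.6159 0.1049 0.1378] [1.3 1.  5.3] [ 0.   -0.24  0.04]
[0.7 0. ] 12.95 [0.6162 0.1049 0.1377] [0.  0.2 6.5] [ 0.08 -0.02 -0.05]
[0.4 0.6] 13.24 [0.6161 0.1053 0.1377] [ 1.5 -0.   5.4] [-0.04 -0.16  0.03]
[-0.3  0.6] 13.53 [0.6157 0.1053 0.1378] [ 1.8 -0.4  6.1] [ 0.   -0.32  0.07]
[-0.7  0. ] 13.82 [0.6154 0.105  0.1378] [1.9 1.1 5.6] [ 0.09 -0.41 -0.04]
[-0.4 -0.6] 14.12 [0.6155 0.1047 0.1378] [0.1 1.  5.8] [ 0.26 -0.23  0.  ]
[ 0.4 -0.6] 14.41 [0.6158 0.1047 0.1378] [ 0.9 -0.6  6.1] [ 0.32 -0.03 -0.03]
[1.4 0. ] 14.7 [0.6167 0.105  0.1376] [-0.7  1.1  5.7] [ 0.14  0.05 -0.03]
[1.1 0.8] 14.99 [0.6167 0.1055 0.1376] [0.  1.3 6. ] [ 0.01 -0.09 -0.  ]
[0.4 1.3] 15.28 [0.6162 0.106  0.1376] [ 1.4 -1.2  5.8] [-0.02 -0.22 -0.01]
[-0.4  1.3] 15.57 [0.6156 0.1061 0.1377] [ 1.8 -0.3  5.2] [ 0.01 -0.32 -0.05]
[-1.1  0.8] 15.87 [0.615  0.1058 0.1378] [2.1 0.7 5.3] [ 0.11 -0.35  0.01]
[-1.4  0. ] 16.16 [0.6146 0.1052 0.1379] [1.3 0.6 6. ] [ 0.21 -0.3   0.  ]
[-1.1 -0.8] 16.45 [0.6148 0.1046 0.1379] [2.2 1.6 5.6] [ 0.31 -0.17 -0.02]
[-0.4 -1.3] 16.74 [0.6152 0.1041 0.1378] [1.5 1.5 6. ] [ 0.25 -0.07 -0.03]
[ 0.4 -1.3] 17.03 [0.6158 0.104  0.1378] [-0.3  1.6  6.6] [ 0.24 -0.   -0.02]
[ 1.1 -0.8] 17.32 [0.6165 0.1042 0.1377] [-0.7  0.3  6.5] [0.08 0.   0.03]
```

The forces push the knob back along +x of the knob, so its flat is probably standing on the shaft's unchamfered flat edge. I'll search further along +x.

Run:
```python
from ins import *
bx,by=t[0]-.0009,t[1]; ex=np.array([np.cos(.4884),np.sin(.4884)]); ey=np.array([-ex[1],ex[0]])
for a,l in [(1,0),(1.6,0),(2.2,0),(2.8,0),(2.8,.6),(2.2,.6),(1.6,.6),(1,.6),(1,-.6),(1.6,-.6),(2.2,-.6),(2.8,-.6)]:
    p=np.array([bx,by])+(a*ex+l*ey)*1e-3
    robot.move_linear([*p,.136],O,velocity=.015); q=sensors.observe()
    e=(q["ee_pos"][:2]-t[:2]); T=q["wrist_torque"][:2]
    print(a,l,round(float(q["time"]),2),(np.array([e@ex,e@ey])*1e3).round(1),q["ee_pos"][2].round(4),q["contact_force"][2].round(1),"Tk",np.round([T@ex,T@ey],2))
    if q["ee_pos"][2]<.1367: print("IN"); break
```

```text
1 0 17.57 [ 1.  -0.1] 0.1377 5.6 Tk [-0.02 -0.05]
1.6 0 17.82 [ 1.4 -0. ] 0.1376 6.4 Tk [-0.03  0.04]
2.2 0 18.07 [ 1.9 -0. ] 0.1376 5.8 Tk [-0.01  0.05]
2.8 0 18.32 [2.5 0. ] 0.1375 6.0 Tk [-0.04  0.12]
2.8 0.6 18.57 [2.6 0.4] 0.1374 5.5 Tk [-0.11 -0.04]
2.2 0.6 18.82 [2.4 0.5] 0.1375 5.5 Tk [-0.17 -0.22]
1.6 0.6 19.07 [2.  0.5] 0.1376 5.3 Tk [-0.05 -0.34]
1 0.6 19.32 [1.5 0.6] 0.1376 4.6 Tk [-0.08 -0.41]
1 -0.6 19.57 [ 1.4 -0.2] 0.1376 6.0 Tk [ 0.15 -0.28]
1.6 -0.6 19.82 [ 1.5 -0.2] 0.1376 6.3 Tk [ 0.11 -0.08]
2.2 -0.6 20.07 [ 2.  -0.3] 0.1375 6.3 Tk [0.06 0.01]
2.8 -0.6 20.32 [ 2.5 -0.3] 0.1375 6.8 Tk [0.1  0.03]
```

No drop yet, so these readings look like plain friction. Time to inspect before using more clock: an enlarged, stretched view of the w4 shaft beside the current wrist view.

Run:
```python
from fit import *; import pickle
c,s=pickle.load(open("w4.pkl","rb"))
a=c["image"][186:214,300:334,::-1]; A=cv2.resize(cv2.convertScaleAbs(a,alpha=2.4,beta=-110),None,fx=14,fy=14,interpolation=cv2.INTER_NEAREST)
d=snap("wrist","w5"); pickle.dump((d,sensors.observe()),open("w5.pkl","wb"))
B=cv2.resize(cv2.convertScaleAbs(d["image"][220:380,257:377,::-1],alpha=2.5),None,fx=2.4,fy=2.4,interpolation=3)
H=max(A.shape[0],B.shape[0]); im=np.zeros((H,A.shape[1]+B.shape[1],3),np.uint8); im[:A.shape[0],:A.shape[1]]=A; im[:B.shape[0],A.shape[1]:]=B
cv2.imwrite("pics/m5.png",im); print(im.shape)
```

```text
(392, 764, 3)
```

View pics/m5.png

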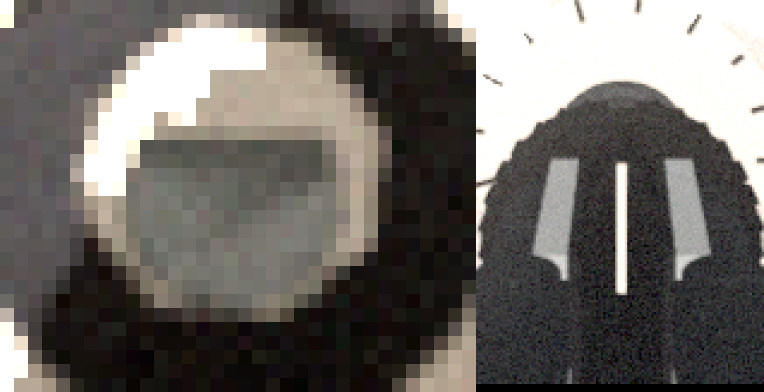

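The left panel shows the flat's base edge horizontal at y=135 (x 140–335), so the yaw is matched. The right panel shows the ring peeking out symmetrically (x≈622) in front of the skirt, with the index line at x≈621, so sideways alignment is good. Next I'll quantify the offset along the bar from this same image.

Run:
```python
from fit import *; import pickle
d,s=pickle.load(open("w5.pkl","rb")); R=Ro.from_euler('xyz',s["eef_rot"]); print(s["ee_pos"],s["eef_rot"])
g=lambda u,v:((u-476+.5)/2.4-.5+257,(v+.5)/2.4-.5+220)
it=lambda u,v,z:R.inv().apply(p2w(d,*g(u,v),z)-s["ee_pos"]).round(4)
print("ring near edge base/top",it(622,80,.088),it(622,80,.092))
zt=s["ee_pos"][2]
print("skirt front bottom/top",it(622,100,zt-.0367),it(622,100,zt-.0197))
print("line",it(621,162,zt+.0033),it(621,293,zt+.0033))
col=d["image"][:,317].astype(int); print([(r,*col[r]) for r in range(246,272)])
ex=np.array([np.cos(.4884),np.sin(.4884)])
```

```text
[0.61784675 0.10563877 0.13746991] [-3.13978363e+00 -7.11520890e-04 -1.08228986e+00]
ring near edge base/top [ 0.0005 -0.0131  0.0495] [ 0.0005 -0.0144  0.0455]
skirt front bottom/top [ 0.0005 -0.013   0.0367] [ 0.0005 -0.0192  0.0197]
line [ 0.0003 -0.017  -0.0033] [ 0.0004  0.0068 -0.0033]
[(246, np.int64(115), np.int64(109), np.int64(102)), (247, np.int64(117), np.int64(110), np.int64(103)), (248, np.int64(117), np.int64(109), np.int64(103)), (249, np.int64(115), np.int64(108), np.int64(102)), (250, np.int64(116), np.int64(110), np.int64(103)), (251, np.int64(116), np.int64(112), np.int64(105)), (252, np.int64(116), np.int64(110), np.int64(103)), (253, np.int64(96), np.int64(91), np.int64(86)), (254, np.int64(39), np.int64(39), np.int64(38)), (255, np.int64(40), np.int64(36), np.int64(37)), (256, np.int64(43), np.int64(44), np.int64(39)), (257, np.int64(48), np.int64(46), np.int64(45)), (258, np.int64(49), np.int64(47), np.int64(50)), (259, np.int64(45), np.int64(43), np.int64(44)), (260, np.int64(37), np.int64(34), np.int64(34)), (261, np.int64(42), np.int64(39), np.int64(37)), (262, np.int64(37), np.int64(37), np.int64(36)), (263, np.int64(42), np.int64(40), np.int64(40)), (264, np.int64(32), np.int64(29), np.int64(31)), (265, np.int64(30), np.int64(28), np.int64(28)), (266, np.int64(35), np.int64(31), np.int64(30)), (267, np.int64(30), np.int64(28), np.int64(28)), (268, np.int64(33), np.int64(27), np.int64(27)), (269, np.int64(32), np.int64(29), np.int64(27)), (270, np.int64(29), np.int64(28), np.int64(26)), (271, np.int64(25), np.int64(26), np.int64(26))]
```

The index line sits about 19 px lower in the image than at the lift, so the knob may have shifted in the grip. I'll compare w3, w4, w5 and the scene camera side by side.

Run:
```python
from fit import *; import pickle
ims=[pickle.load(open("w3.pkl","rb"))]+[pickle.load(open(f"w{i}.pkl","rb"))[0] for i in(4,5)]
r=[cv2.convertScaleAbs(cv2.resize(c["image"][210:410,217:417,::-1],None,fx=1.33,fy=1.33),alpha=2.2)[:266,:266] for c in ims]
sc=snap("scene","sc5"); u,v=w2p(sc,[.616,.105,.12]).astype(int); print(u,v)
b=cv2.resize(sc["image"][v-45:v+37,u-60:u+60,::-1],None,fx=4,fy=4,interpolation=3)
im=np.zeros((600,800,3),np.uint8); im[:266,:798]=np.hstack(r); im[268:268+b.shape[0],:b.shape[1]]=b[:332]
cv2.imwrite("pics/m6.png",im)
for c in ims: print(c["eye"].round(4))
```

```text
413 235
[ 0.5174 -0.2569  0.2848]
[0.6575 0.1252 0.3687]
[0.6811 0.1389 0.2634]
```

View pics/m6.png

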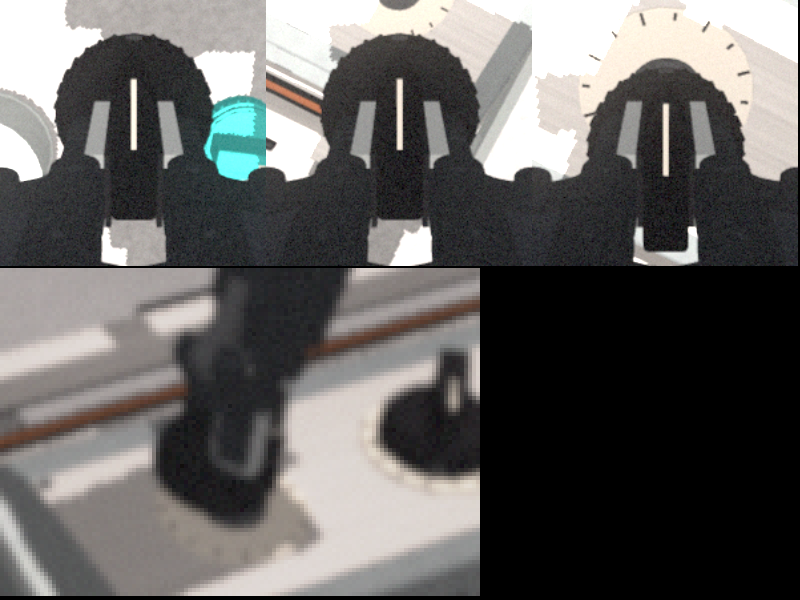

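The bottom image and w5 show that the knob did shift and tilt in the grip while it was pressed: the tail is lower and the skirt front further back. I'll solve for its pose in the tool frame.

Run:
```python
from fit import *; import pickle
from scipy.optimize import least_squares
w3,s3=pickle.load(open("w3.pkl","rb")),pickle.load(open("s3.pkl","rb")); w5,s5=pickle.load(open("w5.pkl","rb"))
# knob pts (x,z): line tip, line base, tail top, skirt front bottom ; tool y=-x_k, tool z = .0367-z
rows3=[269,323,374.6,235.6]; rows5=[287.5,342,398,260.4]
def rows(c,s,P,dy,dz,th,):
    R=Ro.from_euler('xyz',s["eef_rot"]); out=[]
    for x,z in P:
        h=z-.0367; xx=x*np.cos(th)-h*np.sin(th); hh=x*np.sin(th)+h*np.cos(th)  # th>0: front end up
        out.append(w2p(c,R.apply([0,-xx+dy,-hh-dz])+s["ee_pos"])[1])
    return np.array(out)
P=[(.0248,.04),(.0023,.04),(-.022,.04),(.028,0)]
print("w3 model",rows(w3,s3,P,0,0,0).round(1),rows3)
for nm,c,s,r in(("w3",w3,s3,rows3),("w5",w5,s5,rows5)):
    f=least_squares(lambda p:rows(c,s,P,p[0]*.01,p[1]*.01,p[2])-r,[0,0,0]); print(nm,"dy,dz mm",(f.x[:2]*10).round(1),"pitch",f.x[2].round(3),f.fun.round(1))
```

```text
w3 model [269.3 322.8 375.1 233. ] [269, 323, 374.6, 235.6]
w3 dy,dz mm [ 1.1 -2. ] pitch -0.024 [ 0.3 -0.6  0.3 -0.1]
w5 dy,dz mm [ 9.9 -0.1] pitch -0.154 [ 0.1 -0.1  0.  -0. ]
```

Relative to the lift, the knob slipped about 9 mm along its bar and pitched about 0.13 rad while dragged on the tip, so the 80 N grip was too weak. I'll lift off, grip at 120 N, measure again, and compensate with the tool pose rather than regrasp.

Run:
```python
from ins import *
q=sensors.observe()["ee_pos"]; robot.move_linear([q[0],q[1],.162],O,velocity=.1); close_gripper(120); robot.dwell(.1)
d=snap("wrist","w6"); s=sensors.observe(); pickle.dump((d,s),open("w6.pkl","wb")); show()
cv2.imwrite("pics/g6.png",cv2.resize(cv2.convertScaleAbs(d["image"][225:415,222:412,::-1],alpha=2.5),None,fx=3.1,fy=3.1,interpolation=3))
```

```text
{'time': np.float64(21.2), 'ee_pos': array([0.6176, 0.1056, 0.1614]), 'eef_rot': array([ 3.1406e+00,  4.0000e-04, -1.0824e+00]), 'contact_force': array([ 0.3239, -0.069 , -1.1568]), 'wrist_torque': array([-0.0102, -0.0143,  0.0164]), 'width': np.float64(0.0111)}
```

View pics/g6.png

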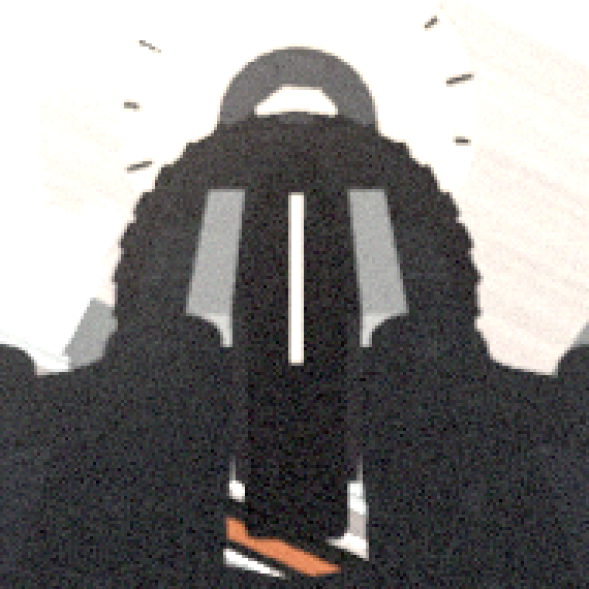

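The rows match w5: line tip at y=192, base at 363, tail at 538, skirt front at 113, so nothing changed on regripping. The ring centre (x≈297) lines up with the index line (x≈296). Next: compute the compensated pose and try again gently.

```bash
cat > ins2.py <<'E'
from fit import *; import pickle
from scipy.optimize import least_squares
w3,s3=pickle.load(open("w3.pkl","rb")),pickle.load(open("s3.pkl","rb")); w4,s4=pickle.load(open("w4.pkl","rb")); w6,s6=pickle.load(open("w6.pkl","rb"))
P=[(.0248,.04),(.0023,.04),(-.022,.04),(.028,0)]
def rows(c,s,dy,dz,th):
    R=Ro.from_euler('xyz',s["eef_rot"]); out=[]
    for x,z in P:
        h=z-.0367; xx=x*np.cos(th)-h*np.sin(th); hh=x*np.sin(th)+h*np.cos(th)
        out.append(w2p(c,R.apply([0,-xx+dy,-hh-dz])+s["ee_pos"])[1])
    return np.array(out)
res=np.array([269,323,374.6,235.6])-rows(w3,s3,0,0,0)
def knobpose(c,s,r):
    f=least_squares(lambda p:rows(c,s,p[0]*.01,p[1]*.01,p[2])+res-r,[0,0,0]); return f.x[0]*.01,f.x[1]*.01,f.x[2],f.fun
dy,dz,th,rr=knobpose(w6,s6,[286.9,342,398.3,261.3])
xk=np.array([0,-np.cos(th),-np.sin(th)]); zk=np.array([0,np.sin(th),-np.cos(th)])
Rtk=Ro.from_matrix(np.c_[xk,np.cross(zk,xk),zk]); ptk=np.array([0,-.0367*np.sin(th)+dy,.0367*np.cos(th)-dz])
shaft=(Ro.from_euler('xyz',s4["eef_rot"]).apply([-.0010,-.0249,0])+s4["ee_pos"])[:2]; phi=.487
def tcp(ax,ay,z,dyaw=0):
    "TCP pose that puts the knob origin at shaft + (ax,ay) in knob axes, height z, upright"
    Rk=Ro.from_euler('z',phi+dyaw); Rt=Rk*Rtk.inv(); p=np.r_[shaft,z]+Ro.from_euler('z',phi).apply([ax,ay,0])
    return p-Rt.apply(ptk),Rt.as_euler('xyz')
def where():
    s=sensors.observe(); R=Ro.from_euler('xyz',s["eef_rot"]); k=R.apply(ptk)+s["ee_pos"]; e=Ro.from_euler('z',-phi).apply(k-np.r_[shaft,0])
    return s,e,(R*Rtk)
def go(ax,ay,z,dyaw=0,v=.03,dw=.05):
    p,o=tcp(ax,ay,z,dyaw); robot.move_linear(list(p),list(o),velocity=v); robot.dwell(dw); s,e,_=where()
    print("cmd",np.round([ax*1e3,ay*1e3,z*1e3,dyaw],2),"t",round(float(s["time"]),2),"knob mm",(e*1e3).round(1),"F",s["contact_force"].round(1),"T",s["wrist_torque"].round(2)); return s,e
E
python3 - <<'E'
from ins2 import *
print("slip",dy,dz,th,rr.round(1)); print(tcp(0,0,.112)); 
p,o=tcp(0,0,.112); go(0,0,.112,v=.08,dw=.1)
for z in(.1035,.102,.1005,.0992,.098,.0965,.095):
    s,e=go(0,0,z)
    if s["contact_force"][2]>3.5: break
E
```

```text
slip 0.008821540986740223 0.0015891842446853603 -0.14330369010419922 [-0.2  0.3 -0.2  0. ]
(array([0.62343076, 0.10895163, 0.14838694]), array([-2.99828896,  0.        , -1.08379633]))
cmd [  0.   0. 112.   0.] t 21.64 knob mm [  0.4  -0.2 112.7] F [ 0.4  0.2 -0.9] T [-0.    0.06 -0.  ]
cmd [  0.    0.  103.5   0. ] t 22.12 knob mm [  0.    0.  103.3] F [-0.   0.2 -1.2] T [-0.03  0.09 -0.01]
cmd [  0.   0. 102.   0.] t 22.43 knob mm [ -0.  -0. 102.] F [-0.5 -0.3 -1.8] T [-0.02  0.07 -0.  ]
cmd [  0.    0.  100.5   0. ] t 22.73 knob mm [  0.4  -0.  100.6] F [ 0.5  0.6 -2.5] T [ 0.08 -0.21  0.  ]
cmd [ 0.   0.  99.2  0. ] t 23.02 knob mm [ 0.4 -0.  99.4] F [ 2.1  0.6 -1.1] T [ 0.21 -0.38  0.02]
cmd [ 0.  0. 98.  0.] t 23.32 knob mm [ 0.4 -0.1 98.2] F [ 2.9  0.7 -1.8] T [ 0.32 -0.53 -0.03]
cmd [ 0.   0.  96.5  0. ] t 23.62 knob mm [ 0.4 -0.  96.6] F [ 3.2  1.1 -0.9] T [ 0.28 -0.68 -0.  ]
cmd [ 0.  0. 95.  0.] t 23.93 knob mm [ 0.4 -0.  95.1] F [ 5.   2.4 -0.8] T [ 0.39 -0.78 -0.03]
```

The knob is going onto the shaft, now 6 mm below the tip with almost no axial force. I'll ease the +x side load as it continues down.

Run:
```python
from ins2 import *
for ax,z in((.0009,.0945),(.001,.093),(.001,.0915),(.001,.090),(.001,.0885),(.001,.087)):
    s,e=go(ax,0,z)
    if s["contact_force"][2]>16 or np.hypot(*s["contact_force"][:2])>12: break
```

```text
cmd [ 0.9  0.  94.5  0. ] t 24.23 knob mm [ 0.5  0.1 94.2] F [ 2.2  2.2 -0.2] T [ 0.19 -0.41 -0.09]
cmd [ 1.  0. 93.  0.] t 24.52 knob mm [ 0.6  0.1 92.5] F [ 1.8  1.1 -2. ] T [ 0.14 -0.3  -0.01]
cmd [ 1.   0.  91.5  0. ] t 24.82 knob mm [ 0.7  0.1 91.9] F [0.3 0.2 2.1] T [0.01 0.15 0.04]
cmd [ 1.  0. 90.  0.] t 25.12 knob mm [ 0.8  0.  90.3] F [-3.   0.7  3.5] T [ 0.02  0.38 -0.  ]
cmd [ 1.   0.  88.5  0. ] t 25.43 knob mm [ 0.8  0.  88.7] F [-2.5  0.5  4.7] T [-0.04  0.56 -0.02]
cmd [ 1.  0. 87.  0.] t 25.73 knob mm [ 0.9  0.  88.2] F [-5.  -0.7  7.3] T [-0.09  0.76 -0.  ]
```

Run:
```python
from ins2 import *
for ax,z in((.0005,.086),(.0004,.0845),(.0004,.083)): s,e=go(ax,0,z,dw=.1)
robot.dwell(.4); s,e,R=where(); show(); print((e*1e3).round(2),"tilt if no slip",np.arccos(R.as_matrix()[2,2]).round(3))
d=snap("wrist","w7"); sc=snap("scene","sc7"); 
u,v=w2p(sc,[.616,.105,.11]).astype(int)
b=cv2.resize(sc["image"][v-40:v+40,u-60:u+60,::-1],None,fx=5,fy=5,interpolation=3); a=cv2.resize(cv2.convertScaleAbs(d["image"][225:415,257:377,::-1],alpha=2.5),None,fx=1.6,fy=1.6)
im=np.zeros((400,800,3),np.uint8); im[:,:600]=b; im[:304,605:605+192]=a; cv2.imwrite("pics/m7.png",im)
```

```text
cmd [ 0.5  0.  86.   0. ] t 26.07 knob mm [ 1.   0.  88.2] F [-5.1  0.6 11. ] T [0.02 0.86 0.01]
cmd [ 0.4  0.  84.5  0. ] t 26.43 knob mm [ 1.  -0.  88.2] F [-7.4 -0.1 14.7] T [0.05 1.23 0.04]
cmd [ 0.4  0.  83.   0. ] t 26.77 knob mm [ 1.  -0.  88.1] F [-9.2 -1.3 19.5] T [-0.04  1.54  0.03]
{'time': np.float64(27.175), 'ee_pos': array([0.6243, 0.1094, 0.1246]), 'eef_rot': array([-2.9948e+00, -1.2000e-03, -1.0834e+00]), 'contact_force': array([-9.8025, -0.6801, 20.4324]), 'wrist_torque': array([0.0071, 1.6372, 0.0898]), 'width': np.float64(0.0109)}
[ 1.060e+00 -5.000e-02  8.815e+01] tilt if no slip 0.004
```

View pics/m7.png

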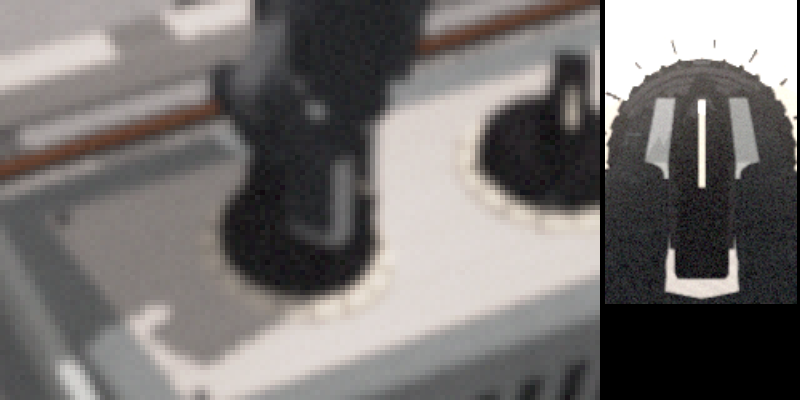

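The scene view shows the knob flat on the dial plate at about (300,230), level like its fitted neighbour. The wrist view shows the index line and scale centred. The height stayed at 88.1–88.2 mm as the push rose from 7 to 20 N, so it is on the hard stop.

Run:
```python
from ins2 import *
s,e,R=where(); print(s["time"],(e*1e3).round(2),s["contact_force"].round(1),s["width"]); finish_job()
```

```text
27.275 [ 1.080e+00 -2.000e-02  8.815e+01] [-9.3 -0.5 19.6] 0.011338339664795805
the job is handed in; nothing more can be done
```

The knob is on the shaft with its flats matched, pressed down onto the dial plate, and the gripper is still holding it. I handed the job in at 27.3 s of the 38 s allowed.

**What happened:**
- **First try:** it failed. I gripped the knob with 80 N, and it stood on the shaft end. Searching under load dragged it about 9 mm along its bar and tilted it about 0.14 rad in the grip.
- **Recovery:** I lifted off, raised the grip to 120 N and measured the shift in the wrist camera. I then tilted and offset the tool to make up for it. The second try went straight on.

**Last checks:**
- **Seating:** the spring ring took up load at about 92 mm height. The knob then stopped at 88.15 mm, where the dial plate is expected (88 mm), and stayed there as the push rose from 7 N to about 20 N.
- **Level:** tilt comes out at 0.004 rad, assuming no further slip. The scene picture shows the knob flat and level like the fitted one.

**Not perfect:**
- My estimate puts the knob's axis about 1.1 mm off the measured shaft position, against the 2.5 mm limit. That is more than the bore's play allows, so it includes camera and slip error.
- A side load of about 9 N remains, from the arm flexing.
- I never commanded anything near the cans or the hex key, but I did not check them again at the end.

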